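# Key the bin clasp lock open and hold it

## Task

The two nested storage bins on the cart are locked under their lever clasp. Lift the key out of its rest, push it fully home into the keyway on top of the lock block, past the sticky pins, and only then turn it a quarter turn clockwise (seen from above) to its stop, which draws the bolt out of the clasp. The lock is sprung and turns back if let go, so finish while still gripping the key and holding it turned and fully in; leave the heatsink, spring clamp, funnel and antenna base where they stand.

Things in the scene. Friction and masses are not known exactly. Their poses are not given: they have to be found in the camera images.
- key: Loose key, 40 g, standing upright in the key rest. Origin: tip of the blade; z up from tip to bow, x along the width. Steel blade 14 wide (x), 6 thick (y), 26 long (z 0 to 26), tip rounded at 3 mm radius. Black plastic bow 30 wide (x), 9 thick (y), z 26 to 64: grip across its 9 mm, at about z = 50 so that fingertips stay above its shoulder. The same after a half turn about z.
- key_bow (a point): Centre of the key's bow thickness and width at 50 mm above the tip: where to grip; axes as the key.
- key_rest: Fixed dark wooden block 56 (x) by 46 (y) by 60 tall; origin centre of underside. A slot 16 (x) by 8 (y), 28 deep, in its top holds the key's blade up to the shoulder of the bow (key tip 34 above the cart).
- keyway (a point): Centre of the keyway's mouth on the face of the round steel plug (40 across) on top of the lock block; z up, x along the keyway, turns with the plug. Keyway 16 (x) by 7.5 (y), 34 deep, straight down. Two sprung pins, 7 and 15 below the face, stick 2 into it from either side: pushing past takes 6 to 13 N. Fully home: shoulder on the face, tip 26 below this point.
- plug (a joint): Turn of the lock plug in rad: 0 at rest, growing clockwise seen from above, hard stop at 1.5 (the quarter turn). A spring, 0.015 N m at 0 rising to 0.06 N m at the stop, plus 0.01 N m of friction, turns it back. The key has about 0.1 rad of play in the keyway.
- station: Fixed group; origin at the cart top on the lock's axis. Grey lock block 76 by 76, top 125 high. Two nested bins, 272 (x) by 205 (y), lid top 92 high, centred 175 along +y; steel lever clasp lies along y over the lid to an eye plate at y = 54. With the plug at 0 the keyway runs along x. The bolt, through the eye from the block's +y side, draws in 20 as the key turns.
- heatsink: Loose aluminium finned block 60 by 45 by 34 tall on the bin lid; origin centre of underside. Bystander.
- clamp: Loose stainless spring clamp, about 95 by 54 by 16 tall, lying on the bin lid; origin at its pivot, underside. Bystander.
- funnel: Loose hard green funnel, mouth down, 90 across, 90 tall, standing on the cart; origin centre of underside. Bystander.
- antenna_base: Loose black tabletop antenna base 92 across with a stub rod, 134 tall, on the cart; origin centre of underside. Bystander.

How it is judged:
On the way:
1. the key is fully home in the keyway, not yet turned (z of key in the frame of keyway below -0.022 m and horizontal distance between key and keyway below 0.004 m and value of joint plug below 0.35 rad), for 0.2 s.
At the end, for the whole second after the job is handed in: The plug is turned at least 1.3 rad (stop at 1.5) clockwise, the key's tip is at least 21 mm deep in the keyway (26 is home) and within 4 mm of its axis, and the fingers still grip the key with more than 2 N, all through the last second (value of joint plug above 1.3 rad and z of key in the frame of keyway below -0.021 m and horizontal distance between key and keyway below 0.004 m and contact force between the fingers and key above 2 N); the arm keeps its last pose, push and grip.
It fails at once if a bystander was pushed more than 30 mm (distance of any of heatsink, clamp, funnel, antenna_base from where it was at the start of the episode above 0.03 m).
It also fails if it takes over 56 s, if anything falls off the work surface, if the arm or the gripper's body presses on something with over 40 N, if the wrist force passes 120 N, or if a joint passes its speed limit or range.

## Robot

A 6-joint arm with a two-finger parallel gripper is mounted at the origin on the work surface. World frame = base frame: x ahead of the robot, y to its left, z up, the work surface at z = 0. Lengths are in m, angles in rad, forces in N, time in s.
With the tool pointing down it reaches from about 0.35 to 0.975 m from the base axis. Payload 4.9 kg.
Tool frame: the origin (TCP) lies midway between the tips of the shut fingers; the grasp point (between the pads) lies 19 mm behind it; z points along the fingers, y is the line along which they close (so a half turn about z gives the same grasp; the last joint's range is limited). The gripper opens to 85 mm and grips with 20 to 120 N. Pads are 22 mm wide; open, the fingers measure 114 mm over their backs; the gripper's body (76 mm by 85 mm) begins 54 mm behind the grasp point. The pads swing forward as they close: fully open they stand 13 mm farther back than shut.
Start: joints at [1.04, 0.053, 1.613, -0, 1.476, -0.119], TCP at [0.25, 0.573, 0.231] pointing down, gripper open.
Joint ranges: [-3.01, 3.01], [-1.01, 2.22], [0.06, 2.58], [-1.02, 4.17], [0.09, 2.62], [-3.14, 3.14]. Speed limits (rad/s): [2.57, 2.57, 3.14, 3.14, 3.14, 3.14].

## Interface

Orientations are given as a rotation vector (axis times angle).
In Python, from station import ctrl gives the robot as it stands. The module is installed in compiled form; this text tells all that it offers.
- The arm moves only by the shell command python3 -m handwheel 'ROWS' [OPENING] [FORCE]. ROWS is JSON, a list of rows, each a list of 2 entries, a list of its own where there are three numbers: the shift along the tool's x, y, z in cm, then the turn, a rotation vector about the tool's x, y, z in rad. In form: [[[tx, ty, tz], [ax, ay, az]], ...]. A call has 1 to 5 rows; each row is the pose to reach, as a shift and turn from the pose commanded when the call began, along the tool's axes at that moment; what a row does not reach only later rows make up. A row lasts 1/8 s, in which the tool goes at most 62.5 mm and 10.7 degrees, less where a joint would pass 70% of its speed; a pose out of reach is approached as far as the arm can. A call with a gripper value outside its range is refused whole. OPENING is the gripper's target within -1 to 1 (shut at 1, half-way at 0, fully open at -1), set as the call begins (- or left out, the last holds). The fingers move at their own pace and stop on an object; FORCE is the grip in N (left out, the last holds). Time passes only in rows, so rows that repeat a pose let the fingers close. It gives the time, the measured TCP pose, the force, the opening and the grip force at its end, in the units of the state.
- ctrl.get_obs(): the state, without advancing time (a new reading comes with each control period).
- ctrl.get_image(name): name is "side" or "top"; returns the picture (384x512x3 uint8, blue, green, red); there is no depth.
- ctrl.calibration(name): a dict with "fx", "fy", "cx", "cy" (pixels), "k1" (the pictures are not rectified: a ray, as slopes to the right and down, at radius r is drawn at 1 + k1 r^2 times it, then the intrinsics apply), "R" (3x3) and "t" (3): a world point X has camera coordinates R X + t. Camera axes: x right, y down, z forward; pixel columns grow to the right and rows downward; lengths in m; the calibration is good to about 2 mm. A picture is of the moment at which its call begins. calibration takes no time and is no camera call.
- ctrl.finish_job(): hands the job in; it is judged then, once.
Trained networks look in the newest picture that a camera, given by its name, has taken for a name from the list of things; names that differ only in an ending like _2 or _b are one class to them, and where a whole thing is asked for, a point or a joint stands for the part that bears it (a point fixed in the world has none). Each returns a list of dicts, best first, with "score" (0 to 1); they miss things now and then, are a little off and sometimes report something else, mostly with a low value. They report only what shows in the picture. A call takes as long as a camera call.
- ctrl.look_for(camera, query): "position" ([column, row] in pixels, amid what is visible of it).
- ctrl.landmark_of(camera, query): "position" ([column, row] in pixels: a listed point, or the origin of a listed thing).
The state is a dict: "t": time; "q": joint angles; "dq": joint speeds; "effort": joint torques, N m; "tool_pos": TCP position; "tool_rot": TCP orientation; "contact_force": force on the tool from outside, world axes, zero at the start; "wrist_torque": the same for the moment, N m; "opening": finger opening in m; "grip_force": force on a finger pad.
Only numpy, scipy, OpenCV 4.12 (cv2) and the standard library are available. Lean on these libraries where they do the work, as an engineer would, in place of code of your own. Each camera call takes 0.05 s, during which the arm holds its last target. There are 200 camera calls.

## Working session

There is one attempt and no reset: what is moved stays moved. The work goes in short steps, Python scripts to look and compute and a shell command to move; the robot and the scene stay as the last step left them, time stands still between calls to the robot, and variables do not carry over. Pictures are saved under pics/ and viewed, at most 10 in all, crops included, and the job is handed in when it is done.

```bash
mkdir -p pics; cat > h.py <<'E'
import numpy as np, cv2
from station import ctrl
from scipy.spatial.transform import Rotation as Ro
from scipy.optimize import least_squares
def proj(c,X):
    C=ctrl.calibration(c);p=np.array(C["R"])@np.array(X)+np.array(C["t"]);s=p[:2]/p[2]
    s=s*(1+C["k1"]*(s@s));return np.array([C["fx"]*s[0]+C["cx"],C["fy"]*s[1]+C["cy"]])
def tri(obs):  # [(cam,px)]
    f=lambda X:np.concatenate([proj(c,X)-p for c,p in obs])
    r=least_squares(f,[.5,.2,.1]);return r.x,np.abs(r.fun).max()
def atz(c,p,z):
    r=least_squares(lambda a:proj(c,[a[0],a[1],z])-p,[.5,.2]);return r.x
def shot(c,name=None):
    im=ctrl.get_image(c)
    if name: cv2.imwrite('pics/'+name+'.png',im)
    return im
E
python3 - <<'E'
from h import *
np.set_printoptions(precision=4,suppress=True)
shot('side','s0');shot('top','t0')
for q in ['key','key_bow','key_rest','keyway','station','heatsink','clamp','funnel','antenna_base']:
    d={}
    for c in ['side','top']:
        l=ctrl.landmark_of(c,q)
        print(q,c,[(np.round(a['position'],1).tolist(),round(a['score'],2)) for a in l[:3]])
        if l:d[c]=l[0]['position']
    if len(d)==2: print('   ',*tri(list((c,np.array(p)) for c,p in d.items())))
o=ctrl.get_obs();print(o['t'],o['tool_pos'],o['tool_rot'],o['opening'])
for c in ['side','top']:
    C=ctrl.calibration(c);print(c,-np.array(C['R']).T@C['t'],C['fx'])
E
```

```text
key side [([234.2, 302.8], 0.55), ([256.4, 158.3], 0.52), ([199.5, 165.4], 0.21)]
key top [([356.0, 221.1], 0.46)]
    [ 0.5077 -0.2672  0.0398] 0.6553659559019991
key_bow side [([234.6, 282.9], 0.79)]
key_bow top [([361.2, 217.0], 0.38)]
    [ 0.5113 -0.2665  0.0883] 0.5006959259480936
key_rest side [([236.2, 318.4], 0.82)]
key_rest top [([350.0, 221.0], 0.85)]
    [ 0.5106 -0.2643 -0.0073] 0.43288160121426245
keyway side []
keyway top [([250.8, 173.5], 0.57)]
station side [([260.8, 223.7], 0.84)]
station top [([253.5, 182.1], 0.92)]
    [ 0.6096 -0.0071  0.0037] 0.09224226259576085
heatsink side [([253.9, 159.4], 0.85), ([201.0, 166.1], 0.47)]
heatsink top [([179.6, 169.2], 0.68)]
    [0.625  0.1729 0.0892] 0.41818660076592096
clamp side [([200.0, 165.4], 0.48)]
clamp top [([183.4, 231.8], 0.75), ([383.3, 142.5], 0.49)]
    [0.4743 0.1555 0.0935] 1.0865300971567535
funnel side [([362.1, 336.8], 0.89)]
funnel top [([378.5, 141.5], 0.74)]
    [ 0.7234 -0.3479 -0.006 ] 1.7703365917905103
antenna_base side [([336.7, 266.5], 0.84)]
antenna_base top [([317.2, 133.4], 0.86)]
    [ 0.7428 -0.1793  0.0003] 1.816281665424924
1.0 [0.2502 0.5728 0.2313] [0.6422 3.0752 0.0001] 0.0851005785627828
side [ 0.4659 -0.6723  0.5232] 346.7461946056091
top [ 0.4423 -0.0223  0.9333] 352.51542914544024
```

```bash
python3 - <<'E'
import cv2
s=cv2.imread('pics/s0.png');t=cv2.imread('pics/t0.png')
a=cv2.resize(s[100:350,150:400],(600,600),interpolation=cv2.INTER_CUBIC)
b=cv2.resize(t[120:270,200:400],(800,600),interpolation=cv2.INTER_CUBIC)
cv2.imwrite('pics/a.png',a);cv2.imwrite('pics/b.png',b)
E
```

```text
(no output)
```

View pics/a.png

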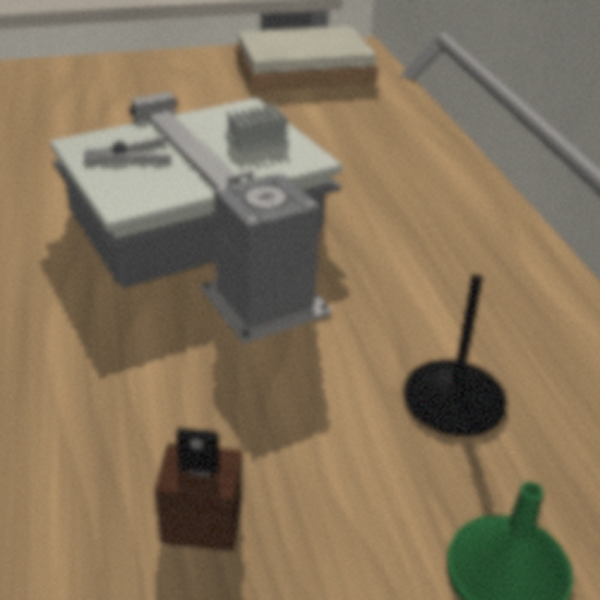

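View pics/b.png

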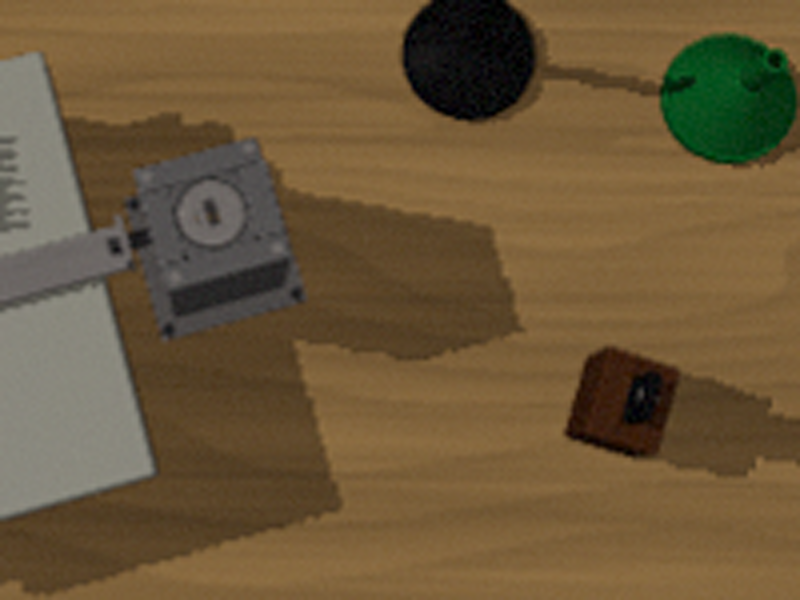

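The side crop shows the key upright in its rest (bow at about full px 233,287) and the plug at 260,182. In the top crop the bow is at full px 360,219 and the plug at 253,173, with the keyway running roughly up the image. The funnel and antenna base are off to the far side. Next I'll fit the yaws.

```bash
cat > fit.py <<'E'
from h import *
np.set_printoptions(precision=4,suppress=True)
cr=np.array([(137,172),(258,143),(290,258),(170,290)])/4+[200,120]
P=np.array([atz('top',p,.125) for p in cr]);print(P,P.mean(0))
for i in range(4):
    e=P[(i+1)%4]-P[i];print(np.linalg.norm(e),np.degrees(np.arctan2(e[1],e[0]))%90)
print('plug',atz('top',np.array([211,212])/4+[200,120],.125),'slot ends',atz('top',np.array([209,199])/4+[200,120],.125),atz('top',np.array([214,224])/4+[200,120],.125))
M={}
for c,(r0,r1,c0,c1) in dict(side=(270,345,205,265),top=(200,240,335,375)).items():
    im=cv2.imread('pics/%s0.png'%c[0]).astype(int);h=cv2.cvtColor(im.astype(np.uint8),cv2.COLOR_BGR2HSV)
    m=np.zeros(im.shape[:2],np.uint8)
    # wood block: dark reddish; table wood brighter/yellowish, shadow has lower r/g
    rg=im[...,2]/(im[...,1]+1);k=((rg>1.6)|(im.sum(2)<100))
    m[r0:r1,c0:c1]=k[r0:r1,c0:c1];m=cv2.morphologyEx(m,cv2.MORPH_OPEN,np.ones((2,2)))
    M[c]=m;print(c,m.sum())
def hull(c,x,y,a,boxes):
    R=np.array([[np.cos(a),-np.sin(a)],[np.sin(a),np.cos(a)]]);m=np.zeros((384*4,512*4),np.uint8)
    for X,Y,z0,z1 in boxes:
        pts=[proj(c,[*(R@[sx*X/2,sy*Y/2]+[x,y]),z]) for sx in(-1,1) for sy in(-1,1) for z in(z0,z1)]
        cv2.fillConvexPoly(m,cv2.convexHull(np.round(np.array(pts)*4+1.5).astype(np.int32)),1)
    return cv2.resize(m.astype(np.float32),(512,384),interpolation=cv2.INTER_AREA)
B=[(.056,.046,0,.06),(.030,.009,.06,.098)]
f=lambda v,cs=('side','top'):sum(np.abs(hull(c,v[0]/100,v[1]/100,v[2],B)-M[c]).sum() for c in cs)
from scipy.optimize import minimize
for cs in [('side','top'),('top',),('side',)]:
    best=min((minimize(f,[51,-26.6,a],args=(cs,),method='Nelder-Mead',options=dict(initial_simplex=[[51,-26.6,a],[51.5,-26.6,a],[51,-26,a],[51,-26.6,a+.2]])) for a in np.radians([-40,-20,0,20,40])),key=lambda r:r.fun)
    print(cs,best.x,np.degrees(best.x[2]),best.fun)
    v=best.x
E
python3 fit.py
```

```text
[[ 0.6327  0.0368]
 [ 0.651  -0.0342]
 [ 0.5824 -0.0534]
 [ 0.5628  0.0161]] [ 0.6072 -0.0087]
0.07333811126509521 14.475904872363785
0.07127386703520272 15.619214953581434
0.07215836870938991 15.774032072007302
0.07294148431940829 16.53468378836065
plug [ 0.6092 -0.007 ] slot ends [ 0.617  -0.0058] [ 0.6021 -0.0089]
side 191
top 530Traceback (most recent call last):
  File "fit.py", line 26, in <module>
    best=min((minimize(f,[51,-26.6,a],args=(cs,),method='Nelder-Mead',options=dict(initial_simplex=[[51,-26.6,a],[51.5,-26.6,a],[51,-26,a],[51,-26.6,a+.2]])) for a in np.radians([-40,-20,0,20,40])),key=lambda r:r.fun)
  File "fit.py", line 26, in <genexpr>
    best=min((minimize(f,[51,-26.6,a],args=(cs,),method='Nelder-Mead',options=dict(initial_simplex=[[51,-26.6,a],[51.5,-26.6,a],[51,-26,a],[51,-26.6,a+.2]])) for a in np.radians([-40,-20,0,20,40])),key=lambda r:r.fun)
              ~~~~~~~~^^^^^^^^^^^^^^^^^^^^^^^^^^^^^^^^^^^^^^^^^^^^^^^^^^^^^^^^^^^^^^^^^^^^^^^^^^^^^^^^^^^^^^^^^^^^^^^^^^^^^^^^^^^^^^^^^^^^^^^^^^^^^^^^^^^^^^^
    res = _minimize_neldermead(fun, x0, args, callback, bou
[... 238 characters left out ...]
,B)-M[c]).sum() for c in cs)
                                 ~~~^^^^^^^^^^^^^^^^^^^^^^^^^^^^^^^^^^^^^^^^^^^^^^^^^^^^^^^^^^^^^^^^^
  File "fit.py", line 23, in <genexpr>
    f=lambda v,cs=('side','top'):sum(np.abs(hull(c,v[0]/100,v[1]/100,v[2],B)-M[c]).sum() for c in cs)
                                            ~~~~^^^^^^^^^^^^^^^^^^^^^^^^^^^^
  File "fit.py", line 19, in hull
    pts=[proj(c,[*(R@[sx*X/2,sy*Y/2]+[x,y]),z]) for sx in(-1,1) for sy in(-1,1) for z in(z0,z1)]
         ~~~~^^^^^^^^^^^^^^^^^^^^^^^^^^^^^^^^^^
  File "h.py", line 6, in proj
    C=ctrl.calibration(c);p=np.array(C["R"])@np.array(X)+np.array(C["t"]);s=p[:2]/p[2]
ValueError: time passes only in moves, steps and waits
```

```bash
sed -i 's/^def proj/import functools\n@functools.cache\ndef cal(c): return ctrl.calibration(c)\ndef proj/; s/C=ctrl.calibration(c);p/C=cal(c);p/' h.py
python3 - <<'E'
import cv2
s=cv2.imread('pics/s0.png');t=cv2.imread('pics/t0.png')
f=lambda im,x,y:im[y-1:y+2,x-1:x+2].mean((0,1)).round().tolist()
print('side block',f(s,233,315),'top',f(s,222,300),'shadow',f(s,233,335),'table',f(s,200,310),'bow',f(s,233,287))
print('top blk',f(t,353,219),'side',f(t,346,222),'shadow',f(t,376,222),'table',f(t,340,240),'bow',f(t,361,216))
E
```

```text
side block [28.0, 35.0, 53.0] top [37.0, 49.0, 75.0] shadow [64.0, 86.0, 104.0] table [90.0, 123.0, 149.0] bow [41.0, 41.0, 41.0]
top blk [15.0, 31.0, 60.0] side [7.0, 20.0, 44.0] shadow [38.0, 66.0, 87.0] table [60.0, 100.0, 129.0] bow [18.0, 15.0, 16.0]
```

```bash
python3 - <<'E'
s=open('fit.py').read()
s=s.replace("rg=im[...,2]/(im[...,1]+1);k=((rg>1.6)|(im.sum(2)<100))","k=im[...,1]<(66 if c=='side' else 48)")
open('fit.py','w').write(s)
E
python3 fit.py | tail -5
```

```text
side 1456
top 553
('side', 'top') [ 50.7091 -27.0233  -0.2287] -13.103494478418076 225.6875
('top',) [ 50.5379 -26.9386  -0.2746] -15.734205941051075 47.5625
('side',) [ 50.764 -27.18   -0.188] -10.773979208132976 150.875
```

```bash
cat >> h.py <<'E'
def go(x,y,z,yawy):
    "shift (cm) and turn, in the tool axes now, to TCP x,y,z pointing down, tool y at yawy deg"
    o=ctrl.get_obs();R=Ro.from_rotvec(o['tool_rot']);a=np.radians(yawy)
    T=Ro.from_matrix(np.column_stack([[-np.sin(a),np.cos(a),0],[np.cos(a),np.sin(a),0],[0,0,-1]]))
    # x = y cross z
    ya=np.array([np.cos(a),np.sin(a),0]);T=Ro.from_matrix(np.column_stack([np.cross(ya,[0,0,-1]),ya,[0,0,-1]]))
    Y=R.as_matrix()[:,1]
    print('t',o['t'],'tcp',np.round(o['tool_pos'],4),'yawy',np.degrees(np.arctan2(Y[1],Y[0])).round(2),'F',np.round(o['contact_force'],1),'M',np.round(o['wrist_torque'],2),'open',round(o['opening'],4),'grip',round(o['grip_force'],1))
    print(' shift',np.round(R.inv().apply(np.array([x,y,z])-o['tool_pos'])*100,2),'turn',np.round((R.inv()*T).as_rotvec(),3))
E
R='[[-19.1,-22.2,0],[0,0,0]]'
python3 -m handwheel '[[[-19.1,-22.2,0],[0,0,0]],[[-19.1,-22.2,0],[0,0,0]],[[-19.1,-22.2,0],[0,0,0]],[[-19.1,-22.2,0],[0,0,0]],[[-19.1,-22.2,0],[0,0,0]]]' -1
python3 -m handwheel '[[[-19.1,-22.2,0],[0,0,0]],[[-19.1,-22.2,0],[0,0,0]],[[-19.1,-22.2,0],[0,0,0]],[[-19.1,-22.2,0],[0,0,0]],[[-19.1,-22.2,0],[0,0,0]]]'
python3 -c "
from h import *;go(.508,-.268,.15,75.5)"
```

```text
t: 1.62
tool_pos: [0.3367, 0.2908, 0.2315]
tool_rot: [0.644, 3.074, 0.001]
contact_force: [0.1, 0.1, -0.3]
opening: 0.0853
grip_force: 0.0
t: 2.25
tool_pos: [0.4228, 0.0105, 0.2317]
tool_rot: [0.645, 3.073, -0.0]
contact_force: [0.5, 1.5, -0.8]
opening: 0.0848
grip_force: 0.0
t 2.25 tcp [0.4228 0.0105 0.2317] yawy 66.28 F [ 0.5  1.5 -0.8] M [-0.01 -0.08 -0.05] open 0.0848 grip 0.0
 shift [-18.99 -22.07   8.19] turn [ 0.     0.001 -0.161]
```

```bash

python3 -m handwheel '[[[-19,-22.1,4],[0,0,-0.16]],[[-19,-22.1,4],[0,0,-0.16]],[[-19,-22.1,4],[0,0,-0.16]],[[-19,-22.1,4],[0,0,-0.16]],[[-19,-22.1,4],[0,0,-0.16]]]'
python3 -m handwheel '[[[0,0,4.2],[0,0,0]],[[0,0,4.2],[0,0,0]],[[0,0,4.2],[0,0,0]]]'
python3 - <<'E'
from h import *
go(.508,-.268,.15,75.5)
s=shot('side','s1');t=shot('top','t1')
for c in('side','top'):
  for q in('key_bow','key_rest'):
    l=ctrl.landmark_of(c,q);print(c,q,[(np.round(a['position'],1).tolist(),round(a['score'],2)) for a in l[:2]])
u=cv2.resize(s[190:340,165:305],(560,600),interpolation=cv2.INTER_CUBIC);cv2.imwrite('pics/c.png',u)
p=np.array([.508,-.268]);print('bow pred',proj('side',[*p,.084]),proj('top',[*p,.084]))
E
```

```text
t: 2.88
tool_pos: [0.5084, -0.2682, 0.1909]
tool_rot: [0.397, 3.116, 0.0]
contact_force: [0.5, -0.5, 0.5]
opening: 0.0852
grip_force: 0.0
t: 3.25
tool_pos: [0.5085, -0.2654, 0.1503]
tool_rot: [0.393, 3.116, -0.001]
contact_force: [0.6, 0.8, 0.5]
opening: 0.0856
grip_force: 0.0
t 3.25 tcp [ 0.5085 -0.2654  0.1503] yawy 75.61 F [0.6 0.8 0.5] M [-0.03 -0.02  0.01] open 0.0856 grip 0.0
 shift [-0.02 -0.26  0.03] turn [-0.     0.001  0.002]
side key_bow [([233.2, 283.8], 0.53)]
side key_rest [([233.7, 317.6], 0.9)]
top key_bow [([361.2, 220.2], 0.5)]
top key_rest [([350.9, 223.1], 0.59)]
bow pred [233.1726457  285.58275344] [361.37053068 219.04133696]
```

View pics/c.png

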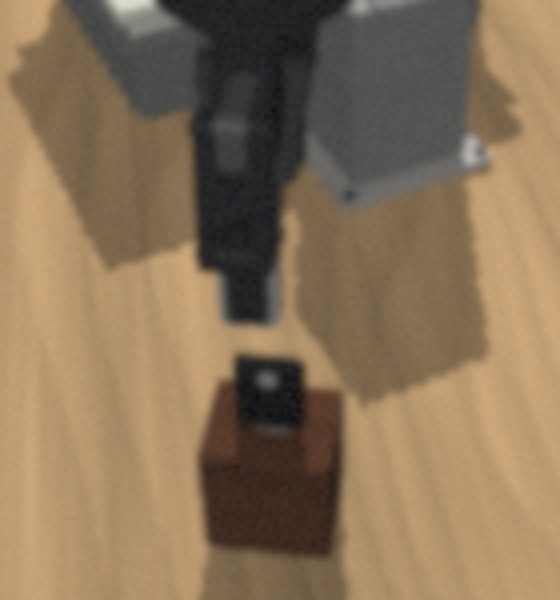

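The picture shows the near finger above the bow, which sits at about full px 232,286; that matches the prediction (233,285.6). Going down to grip.

```bash

python3 -m handwheel '[[[0,0,4],[0,0,0]],[[0,0,6.5],[0,0,0]],[[0,0,8],[0,0,0]],[[0,0,8.4],[0,0,0]],[[0,0,8.4],[0,0,0]]]'
python3 -c "
from h import *;go(.508,-.268,.066,75.5)"
python3 -m handwheel '[[[0,0,0],[0,0,0]],[[0,0,0],[0,0,0]],[[0,0,0],[0,0,0]],[[0,0,0],[0,0,0]],[[0,0,0],[0,0,0]]]' 1 25
python3 -m handwheel '[[[0,0,0],[0,0,0]],[[0,0,0],[0,0,0]],[[0,0,0],[0,0,0]],[[0,0,0],[0,0,0]],[[0,0,0],[0,0,0]]]'
python3 -c "
from h import *;go(.508,-.268,.066,75.5)"
```

```text
t: 4.18
tool_pos: [0.5087, -0.2659, 0.0661]
tool_rot: [0.394, 3.116, -0.001]
contact_force: [-0.6, -0.3, 1.2]
opening: 0.0856
grip_force: 0.0
t 4.175 tcp [ 0.5087 -0.2659  0.0661] yawy 75.58 F [-0.6 -0.3  1.2] M [ 0.05 -0.02  0.03] open 0.0856 grip 0.0
 shift [ 0.02 -0.22  0.01] turn [-0.     0.001  0.001]
t: 4.8
tool_pos: [0.5081, -0.2664, 0.0655]
tool_rot: [0.394, 3.117, -0.003]
contact_force: [-1.2, -2.5, -0.6]
opening: 0.0087
grip_force: 29.2
t: 5.42
tool_pos: [0.5081, -0.2664, 0.0655]
tool_rot: [0.394, 3.117, -0.002]
contact_force: [-1.8, -4.2, 0.4]
opening: 0.0087
grip_force: 29.3
t 5.425 tcp [ 0.5081 -0.2664  0.0655] yawy 75.57 F [-1.8 -4.2  0.4] M [-0.95  0.33 -0.01] open 0.0087 grip 29.3
 shift [-0.03 -0.16 -0.05] turn [-0.002  0.     0.001]
```

```bash

python3 -m handwheel '[[[0,-0.1,0],[0,0,0]],[[0,-0.1,0],[0,0,0]],[[0,-0.1,0],[0,0,0]]]'
python3 -c "
from h import *;go(.508,-.268,.066,75.5)"
```

```text
t: 5.8
tool_pos: [0.5081, -0.2666, 0.0655]
tool_rot: [0.394, 3.116, 0.0]
contact_force: [-1.2, -2.5, 1.6]
opening: 0.0086
grip_force: 29.4
t 5.8 tcp [ 0.5081 -0.2666  0.0655] yawy 75.57 F [-1.2 -2.5  1.6] M [-0.43  0.13 -0.  ] open 0.0086 grip 29.4
 shift [-0.03 -0.14 -0.05] turn [0.    0.    0.001]
```

```bash

python3 -m handwheel '[[[0,-0.13,0],[0,0,0]],[[0,-0.13,0],[0,0,0]],[[0,-0.13,0],[0,0,0]]]' 1 70
python3 -m handwheel '[[[0,0,-2],[0,0,0]],[[0,0,-4],[0,0,0]],[[0,0,-7],[0,0,0]],[[0,0,-10],[0,0,0]],[[0,0,-13],[0,0,0]]]'
python3 -m handwheel '[[[0,0,-0.5],[0,0,0]],[[0,0,-0.5],[0,0,0]],[[0,0,-0.5],[0,0,0]]]'
python3 -c "
from h import *;go(.609,-.007,.20,105.5)"
```

```text
t: 6.18
tool_pos: [0.508, -0.2671, 0.0656]
tool_rot: [0.394, 3.116, 0.002]
contact_force: [0.2, 3.5, 3.9]
opening: 0.0079
grip_force: 70.0
t: 6.8
tool_pos: [0.5071, -0.2681, 0.1974]
tool_rot: [-0.395, -3.117, 0.001]
contact_force: [0.2, 0.1, -0.4]
opening: 0.0079
grip_force: 69.0
t: 7.18
tool_pos: [0.5067, -0.2673, 0.1985]
tool_rot: [-0.394, -3.114, -0.002]
contact_force: [-0.6, 1.2, -1.5]
opening: 0.0085
grip_force: 69.1
t 7.175 tcp [ 0.5067 -0.2673  0.1985] yawy 75.57 F [-0.6  1.2 -1.5] M [-0.04  0.05  0.08] open 0.0085 grip 69.1
 shift [-3.42 27.76 -0.14] turn [ 0.002 -0.003 -0.522]
```

```bash

python3 -m handwheel '[[[-3.4,27.8,-0.1],[0,0,-0.52]],[[-3.4,27.8,-0.1],[0,0,-0.52]],[[-3.4,27.8,-0.1],[0,0,-0.52]],[[-3.4,27.8,-0.1],[0,0,-0.52]],[[-3.4,27.8,-0.1],[0,0,-0.52]]]'
python3 -m handwheel '[[[0,0,0],[0,0,0]],[[0,0,0],[0,0,0]],[[0,0,0],[0,0,0]]]'
python3 - <<'E'
from h import *
s=cv2.imread('pics/s0.png');t=cv2.imread('pics/t0.png')
P={}
for c,im,p in(('side',s,(261,182)),('top',t,(253,173))):
    g=cv2.resize(cv2.cvtColor(im,cv2.COLOR_BGR2GRAY)[p[1]-16:p[1]+16,p[0]-16:p[0]+16],None,fx=8,fy=8,interpolation=cv2.INTER_CUBIC)
    th,m=cv2.threshold(g,0,255,cv2.THRESH_OTSU)
    for T in(th,th+8,th+16):
        m=(g>T).astype(np.uint8)
        cs,_=cv2.findContours(m,cv2.RETR_EXTERNAL,cv2.CHAIN_APPROX_NONE)
        cs=[k for k in cs if cv2.pointPolygonTest(cv2.convexHull(k),(128,128),False)>=0 and len(k)>30]
        for k in cs:
            (x,y),ax,_=cv2.fitEllipse(cv2.convexHull(k));print(c,T,x/8-.5+p[0]-16,y/8-.5+p[1]-16,np.array(ax)/8)
shot('side','s2')
go(.609,-.007,.2,105.5)
l=ctrl.landmark_of('side','keyway');print(l[:2]);print(ctrl.landmark_of('side','key')[:3])
q=ctrl.get_obs()['tool_pos'];print('pred tip',proj('side',q-[0,0,.031]),'pred keyway',proj('side',[.609,-.007,.125]),proj('top',[.609,-.007,.125]))
im=cv2.imread('pics/s2.png')
cv2.imwrite('pics/d.png',cv2.resize(im[110:230,200:320],(600,600),interpolation=cv2.INTER_CUBIC))
E
```

```text
t: 7.8
tool_pos: [0.6095, -0.004, 0.1994]
tool_rot: [0.424, -3.11, -0.002]
contact_force: [-0.1, 0.2, -0.4]
opening: 0.008
grip_force: 69.2
t: 8.18
tool_pos: [0.6093, -0.0082, 0.2008]
tool_rot: [0.418, -3.113, 0.0]
contact_force: [0.7, -0.7, -1.2]
opening: 0.0081
grip_force: 69.2
side 129.0 260.13249111175537 181.4431381225586 [ 9.22866154 16.3948555 ]
side 137.0 260.130051612854 181.4590425491333 [ 8.50562286 15.72282028]
side 145.0 260.13150215148926 181.48706150054932 [ 7.61993074 15.04579067]
top 89.0 252.29176139831543 172.81309127807617 [15.63403416 16.15031433]
top 97.0 252.19024181365967 172.8060188293457 [15.23428535 15.66651821]
top 105.0 252.07830715179443 172.93527603149414 [14.56838512 14.95134354]
t 8.225 tcp [ 0.6094 -0.0082  0.201 ] yawy 105.27 F [ 0.9 -0.3 -0.5] M [ 0.02  0.01 -0.03] open 0.0085 grip 69.2
 shift [0.01 0.13 0.1 ] turn [ 0.    -0.001 -0.004]
[{'position': [262.1, 180.0], 'score': 0.7}]
[{'position': [261.1, 163.5], 'score': 0.47}]
pred tip [261.78041758 163.60126733] pred keyway [261.14735769 181.12504006] [252.72824556 173.08111296]
```

View pics/d.png

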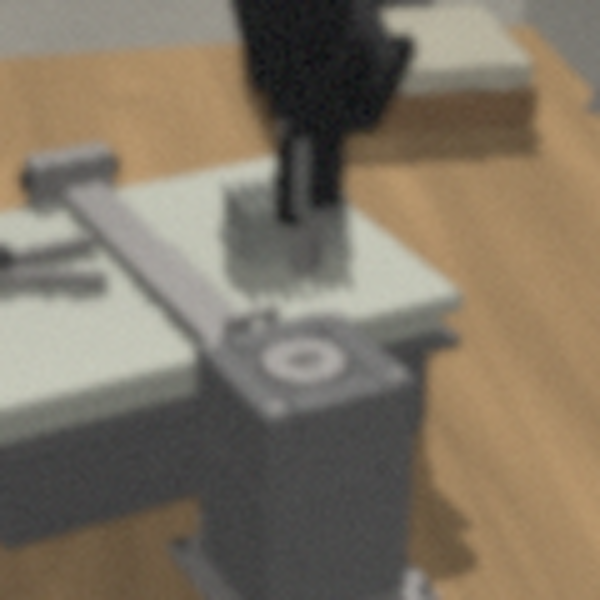

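The picture shows the key hanging from the fingers (tip at about full px 261,164) above the plug face (260.2,181.5). The two are within a few mm laterally, so I'll descend to just above the face.

```bash

python3 -m handwheel '[[[0,0.1,2],[0,0,0]],[[0,0.1,4],[0,0,0]],[[0,0.1,4.2],[0,0,0]],[[0,0.1,4.2],[0,0,0]],[[0,0.1,4.2],[0,0,0]]]'
python3 - <<'E'
from h import *
go(.6085,-.0065,.16,105.5)
print(tri([('side',np.array([260.2,181.5])),('top',np.array([252.25,172.85]))]))
im=shot('side','s3');go(.6085,-.0065,.16,105.5)
cv2.imwrite('pics/e.png',cv2.resize(im[150:210,230:290],(600,600),interpolation=cv2.INTER_CUBIC))
q=ctrl.get_obs()['tool_pos'];print('pred tip',proj('side',q-[0,0,.031]))
E
```

```text
t: 8.95
tool_pos: [0.61, -0.0061, 0.16]
tool_rot: [-0.42, 3.112, -0.0]
contact_force: [1.1, -0.5, -0.6]
opening: 0.0077
grip_force: 69.2
t 8.95 tcp [ 0.61   -0.0061  0.16  ] yawy 105.37 F [ 1.1 -0.5 -0.6] M [-0.08  0.02 -0.01] open 0.0077 grip 69.2
 shift [0.15 0.   0.  ] turn [-0.     0.001 -0.002]
(array([ 0.60839501, -0.00572523,  0.12366834]), np.float64(0.5929394854460099))
t 9.0 tcp [ 0.61   -0.0061  0.1602] yawy 105.37 F [ 0.  -0.1 -0.5] M [-0.   -0.03  0.05] open 0.0078 grip 69.2
 shift [0.16 0.01 0.02] turn [-0.001  0.001 -0.002]
pred tip [261.54638201 179.30730103]
```

View pics/e.png

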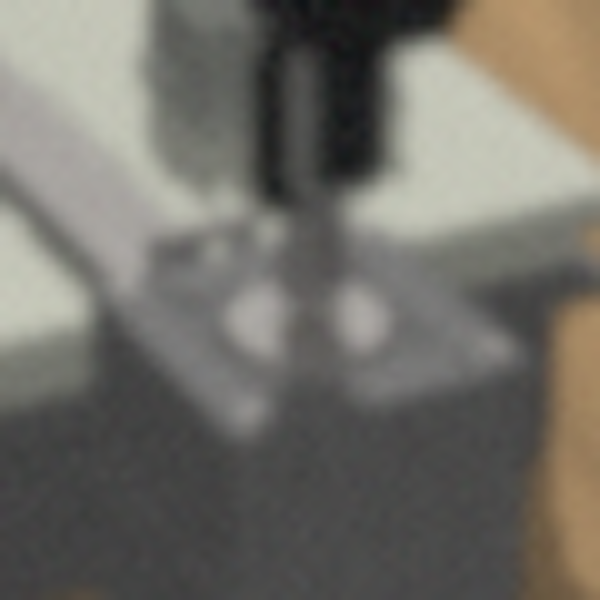

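The crop shows the blade (centre about crop x 315) roughly 0.7 px right of the plug's centre (308), about 1.6 mm in x. That agrees with the triangulated plug position, so I'll correct for it and go down gently.

```bash

python3 -m handwheel '[[[0.16,0.02,0],[0,0,0]],[[0.16,0.02,0.2],[0,0,0]],[[0.16,0.02,0.4],[0,0,0]],[[0.16,0.02,0.6],[0,0,0]],[[0.16,0.02,0.6],[0,0,0]]]'
python3 -c "
from h import *;go(.6085,-.006,.13,105.5)"
python3 -m handwheel '[[[0,0,0.1],[0,0,0]],[[0,0,0.2],[0,0,0]],[[0,0,0.3],[0,0,0]],[[0,0,0.4],[0,0,0]],[[0,0,0.4],[0,0,0]]]'
python3 -c "
from h import *;go(.6085,-.006,.13,105.5)"
```

```text
t: 9.62
tool_pos: [0.6079, -0.0063, 0.153]
tool_rot: [0.42, -3.113, -0.0]
contact_force: [0.7, -0.4, -1.0]
opening: 0.0081
grip_force: 69.2
t 9.625 tcp [ 0.6079 -0.0063  0.153 ] yawy 105.37 F [ 0.7 -0.4 -1. ] M [-0.01 -0.01  0.  ] open 0.0081 grip 69.2
 shift [-0.07  0.02  2.3 ] turn [ 0.    -0.    -0.002]
t: 10.25
tool_pos: [0.6082, -0.0068, 0.1494]
tool_rot: [-0.42, 3.113, -0.002]
contact_force: [1.3, -1.5, -1.2]
opening: 0.0078
grip_force: 69.1
t 10.25 tcp [ 0.6082 -0.0068  0.1494] yawy 105.36 F [ 1.3 -1.5 -1.2] M [-0.45 -0.16  0.01] open 0.0078 grip 69.1
 shift [-0.05  0.07  1.94] turn [-0.001  0.001 -0.002]
```

```bash

python3 -m handwheel '[[[0,-0.08,0.2],[0,0,0]],[[0,-0.08,0.4],[0,0,0]],[[0,-0.08,0.6],[0,0,0]],[[0,-0.08,0.8],[0,0,0]],[[0,-0.08,0.8],[0,0,0]]]'
python3 -c "
from h import *;go(.6085,-.006,.13,105.5)"
python3 -m handwheel '[[[0,0,0.2],[0,0,0]],[[0,0,0.4],[0,0,0]],[[0,0,0.6],[0,0,0]],[[0,0,0.8],[0,0,0]],[[0,0,0.8],[0,0,0]]]'
python3 -c "
from h import *;go(.6085,-.006,.13,105.5)"
```

```text
t: 10.88
tool_pos: [0.6085, -0.0072, 0.1416]
tool_rot: [-0.42, 3.113, -0.0]
contact_force: [0.9, -1.9, 2.7]
opening: 0.0082
grip_force: 70.0
t 10.875 tcp [ 0.6085 -0.0072  0.1416] yawy 105.36 F [ 0.9 -1.9  2.7] M [-0.39 -0.16  0.03] open 0.0082 grip 70.0
 shift [-0.04  0.12  1.16] turn [-0.     0.001 -0.002]
t: 11.5
tool_pos: [0.6087, -0.0067, 0.1327]
tool_rot: [-0.42, 3.112, 0.001]
contact_force: [5.5, 0.5, -4.0]
opening: 0.0082
grip_force: 68.7
t 11.5 tcp [ 0.6087 -0.0067  0.1327] yawy 105.36 F [ 5.5  0.5 -4. ] M [ 0.08 -0.98 -0.03] open 0.0082 grip 68.7
 shift [-0.    0.08  0.27] turn [ 0.     0.002 -0.002]
```

```bash

python3 -m handwheel '[[[-0.15,0,0.1],[0,0,0]],[[-0.15,0,0.2],[0,0,0]],[[-0.15,0,0.3],[0,0,0]],[[-0.15,0,0.3],[0,0,0]]]'
python3 -c "
from h import *;go(.6085,-.006,.13,105.5)"
python3 -m handwheel '[[[0,0,0.1],[0,0,0]],[[0,0,0.2],[0,0,0]],[[0,0,0.3],[0,0,0]],[[0,0,0.3],[0,0,0]]]'
python3 -c "
from h import *;go(.6085,-.006,.13,105.5)"
```

```text
t: 12.0
tool_pos: [0.6091, -0.0067, 0.1305]
tool_rot: [0.42, -3.112, -0.0]
contact_force: [-0.6, -0.7, 5.1]
opening: 0.008
grip_force: 70.3
t 12.0 tcp [ 0.6091 -0.0067  0.1305] yawy 105.37 F [-0.6 -0.7  5.1] M [-0.07  0.22  0.  ] open 0.008 grip 70.3
 shift [0.04 0.08 0.05] turn [ 0.    -0.001 -0.002]
t: 12.5
tool_pos: [0.6094, -0.0066, 0.1304]
tool_rot: [0.42, -3.112, -0.0]
contact_force: [-7.0, -0.1, 17.2]
opening: 0.0079
grip_force: 71.9
t 12.5 tcp [ 0.6094 -0.0066  0.1304] yawy 105.38 F [-7.  -0.1 17.2] M [ 0.01  1.28 -0.02] open 0.0079 grip 71.9
 shift [0.07 0.09 0.04] turn [ 0.    -0.001 -0.002]
```

```bash

python3 -m handwheel '[[[0.08,0,0],[0,0,0]],[[0.08,0,0],[0,0,0]],[[0.08,0,0],[0,0,0]]]' 1 90
python3 -m handwheel '[[[0,0,0],[0,0,0.15]],[[0,0,0],[0,0,0.3]],[[0,0,0],[0,0,0.45]],[[0,0,0],[0,0,0.6]],[[0,0,0],[0,0,0.6]]]'
python3 -c "
from h import *;go(.6092,-.0067,.13,20)"
```

```text
t: 12.88
tool_pos: [0.6093, -0.0067, 0.1304]
tool_rot: [-0.42, 3.112, 0.0]
contact_force: [-5.0, 0.3, 14.8]
opening: 0.0079
grip_force: 88.5
t: 13.5
tool_pos: [0.6096, -0.0074, 0.1304]
tool_rot: [0.52, 3.096, -0.001]
contact_force: [-2.6, -1.9, 13.7]
opening: 0.0078
grip_force: 88.4
t 13.5 tcp [ 0.6096 -0.0074  0.1304] yawy 70.95 F [-2.6 -1.9 13.7] M [-0.19  0.63  0.02] open 0.0078 grip 88.4
 shift [0.06 0.05 0.04] turn [0.001 0.002 0.889]
```

```bash

python3 -m handwheel '[[[0,0,0],[0,0,0.15]],[[0,0,0],[0,0,0.3]],[[0,0,0],[0,0,0.45]],[[0,0,0],[0,0,0.6]],[[0,0,0],[0,0,0.6]]]'
python3 -c "
from h import *;go(.6092,-.0067,.13,20)"
python3 -m handwheel '[[[0,0,0],[0,0,0.1]],[[0,0,0],[0,0,0.2]],[[0,0,0],[0,0,0.3]],[[0,0,0],[0,0,0.36]],[[0,0,0],[0,0,0.36]]]'
python3 -c "
from h import *;go(.6092,-.0067,.13,20)"
```

```text
t: 14.12
tool_pos: [0.6095, -0.0081, 0.1305]
tool_rot: [1.411, 2.804, -0.003]
contact_force: [-4.3, -3.1, 14.1]
opening: 0.0079
grip_force: 88.5
t 14.125 tcp [ 0.6095 -0.0081  0.1305] yawy 36.57 F [-4.3 -3.1 14.1] M [-0.43  0.79  0.09] open 0.0079 grip 88.5
 shift [0.13 0.06 0.05] turn [0.    0.003 0.289]
t: 14.75
tool_pos: [0.6091, -0.0083, 0.1305]
tool_rot: [1.89, 2.507, -0.004]
contact_force: [-5.4, -3.3, 15.6]
opening: 0.0075
grip_force: 88.7
t 14.75 tcp [ 0.6091 -0.0083  0.1305] yawy 15.98 F [-5.4 -3.3 15.6] M [-0.69  1.11  0.03] open 0.0075 grip 88.7
 shift [0.16 0.05 0.05] turn [-0.001  0.003 -0.07 ]
```

```bash

python3 -m handwheel '[[[0.05,0,0],[0,0,0.05]],[[0.05,0,0],[0,0,0.1]],[[0.05,0,0],[0,0,0.1]],[[0.05,0,0],[0,0,0.1]]]'
python3 - <<'E'
from h import *
im=shot('side','s4');go(.6092,-.0067,.13,20)
im2=shot('top','t4')
for i in range(3): go(.6092,-.0067,.13,20);shot('side')
a=cv2.resize(im[150:210,220:300],(800,600),interpolation=cv2.INTER_CUBIC);cv2.imwrite('pics/f.png',a)
E
```

```text
t: 15.25
tool_pos: [0.6089, -0.0083, 0.1304]
tool_rot: [2.012, 2.41, -0.005]
contact_force: [-6.0, -5.6, 15.9]
opening: 0.0078
grip_force: 88.8
t 15.3 tcp [ 0.6089 -0.0083  0.1305] yawy 10.3 F [-6.2 -5.3 14.4] M [-0.95  1.17  0.26] open 0.0076 grip 88.8
 shift [0.15 0.06 0.05] turn [-0.001  0.004 -0.169]
t 15.35 tcp [ 0.6089 -0.0083  0.1304] yawy 10.3 F [-5.7 -6.  14.1] M [-0.95  1.06  0.31] open 0.0078 grip 88.8
 shift [0.15 0.06 0.04] turn [-0.001  0.004 -0.169]
t 15.4 tcp [ 0.6089 -0.0083  0.1305] yawy 10.3 F [-6.5 -4.9 14.2] M [-0.99  1.06  0.3 ] open 0.0073 grip 88.8
 shift [0.15 0.06 0.05] turn [-0.001  0.004 -0.169]
t 15.45 tcp [ 0.6089 -0.0083  0.1304] yawy 10.3 F [-7.1 -6.2 14.9] M [-0.93  1.04  0.28] open 0.0081 grip 88.8
 shift [0.15 0.06 0.04] turn [-0.001  0.004 -0.169]
```

View pics/f.png

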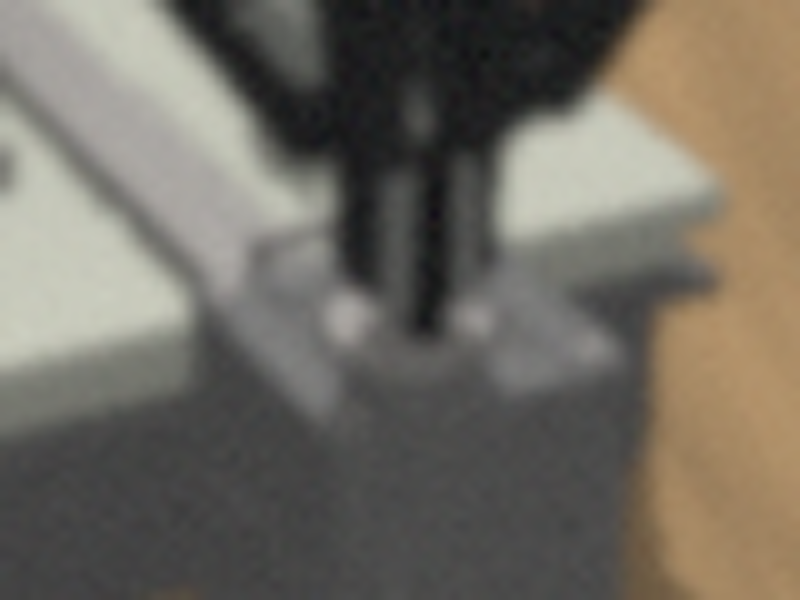

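The picture shows the bow edge-on between the pads (about full px 262,181), with its shoulder on the plug face. The turn moment has jumped to 0.28 N m at 1.66 rad of tool turn, which means the plug is at its hard stop. The push is about 14 N and the grip 89 N, so I'm handing in.

```bash
python3 -c "
from station import ctrl
print(ctrl.finish_job())"
```

```text
the job is handed in; nothing more can be done
None
```

I handed the job in with the key fully home, turned clockwise to the plug's hard stop, and still gripped at about 89 N with a 14 N push; no bystander was touched as far as I could tell, and the hand-in returned no verdict.

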